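Get the denture soak box ready

ROBOT

A 6-joint arm with a two-finger parallel gripper is mounted at the origin on the work surface. World frame = base frame: x ahead of the robot, y to its left, z up, the work surface at z = 0. Lengths are in mm, angles in rad, forces in N, time in s.
With the tool pointing down it reaches from about 350 to 875 mm from the base axis. Payload 4.2 kg.
Tool frame: the origin (TCP) lies at the very end of the fingers, on their centre line; the grasp point (between the pads) lies 19 mm behind it; z points along the fingers, y is the line along which they close (so a half turn about z gives the same grasp; the last joint's range is limited). The gripper opens to 85 mm and grips with 20 to 120 N. Pads are 22 mm wide; open, the fingers measure 114 mm over their backs; the gripper's body (76 mm by 85 mm) begins 54 mm behind the grasp point. The pads swing forward as they close: fully open they stand 13 mm farther back than shut.
Start: joints at [-0.867, 0.385, 0.008, 0, -1.194, -0.259], TCP at [268.935, -564.157, 231.312] pointing down, gripper open.
Joint ranges: [-3.14, 3.14], [-1.21, 2.06], [-1.07, 1.41], [-3.16, 2.05], [-2.99, -0.16], [-3.1, 3.1]. Speed limits (rad/s): [2.79, 2.79, 3.14, 3.14, 3.14, 3.14].

INTERFACE

Orientations are given as a unit quaternion [x, y, z, w].
In Python, from bench import arm gives the robot as it stands. The module is installed in compiled form; this text tells all that it offers.
- The arm moves only by the tool drive_tool, never from a script. Its argument "targets" is a list of rows, each a list of 5 numbers: the closure, from -1 (fully open) to 1 (shut), then the shift along the tool's x, y, z in mm, then the turn about the tool's z in degrees. In form: [[grip, tx, ty, tz, roll], ...]. A call has 1 to 12 rows; each row is the pose to reach, as a shift and turn from the pose commanded when the call began, along the tool's axes at that moment; what a row does not reach only later rows make up. A row lasts 1/10 s, in which the tool goes at most 50 mm and 8.59 degrees, less where a joint would pass 70% of its speed; a pose out of reach is approached as far as the arm can. A call with a gripper value outside its range is refused whole. The fingers move at their own pace and stop on an object; the grip force is fixed at half the most. Time passes only in rows, so rows that repeat a pose let the fingers close. It gives the time, the measured TCP pose, the force, the opening and the grip force at its end, in the units of the state.
- arm.read_state(): the state, without advancing time (a new reading comes with each control period).
- arm.get_image(name): name is "side" or "top" or "wrist"; returns the picture (400x640x3 uint8, blue, green, red); there is no depth.
- arm.camera_params(name): a dict with "fov_y" (degrees; the focal length in pixels is half the picture's height over the tangent of half this angle, whatever the lens; pixels are square), "cx", "cy" (the principal point, pixels), "D" ([k1, k2, p1, p2, k3] as OpenCV has them; the pictures are not rectified), "rvec" (rotation vector, rad) and "tvec" (3), from world to camera coordinates, as OpenCV has them; the wrist camera has in their place "tool_from_camera" (4x4, takes a point from camera to tool coordinates, whose origin is the TCP and whose axes are the flange's). Camera axes: x right, y down, z forward; pixel columns grow to the right and rows downward; lengths in mm; the calibration is good to about 2 mm. A picture is of the moment at which its call begins: read the wrist's pose just before it. camera_params takes no time and is no camera call.
- arm.job_done(): hands the job in; it is judged then, once.
The state is a dict: "clock": time; "joints": joint angles; "joint_vel": joint speeds; "joint_efforts": joint torques, N m; "position": TCP position; "ee_rot": TCP orientation; "contact_force": force on the tool from outside, world axes, zero at the start; "wrist_torque": the same for the moment, N m; "gripper_width": finger opening in mm; "grasp_force": force on a finger pad.
Only numpy, scipy, OpenCV 4.12 (cv2) and the standard library are available. Lean on these libraries where they do the work, as an engineer would, in place of code of your own. Each camera call takes 0.05 s, during which the arm holds its last target. There are 200 camera calls.

TASK

Get the denture soak box ready for a dose of cleanser: tip its lid fully open (pressing the tab at its rear does it), and swing the pump bottle's spout round so that the outlet is above the middle of the open box. Only when both are done, press the pump cap all the way down and let it come fully back up, leaving the lid open and the spout over the box. Be gentle with the bottle and box, and leave the cup, water bottle, glasses case and pill box where they are.

Things in the scene. Friction and masses are not known exactly. Their poses are not given: they have to be found in the camera images.
- cap_top (a point): Centre of the flat round top (36 mm across) of the grey pump cap on the white pump bottle (68 mm thick, body 150 mm tall, clamped to the table on a steel foot 82 mm across). It lies on the bottle's upright axis, 210 mm above the table when the pump is up. The cap with its spout turns about this axis and is pressed straight down; the cap is 20 mm high, on a thin stem above a 34 mm grey collar.
- outlet (a point): Lower tip of the spout's outlet, 80 mm out from the bottle's axis and 186 mm above the table when the pump is up. The spout is a straight level bar fixed to the cap, 14 mm wide and 10 mm high (its top 206 mm above the table), running from the cap out to the outlet, which is a round downward nib 12 mm across at its end. At the start it points roughly away from the robot.
- box_mouth (a point): Centre of the rim of the grey soak box, 60 mm above the table. The box is fixed to the table on the left or on the right of the bottle (the cup stands on the other side), its centre about 80 mm from the bottle's axis; it is 80 mm long along this point's x axis, 70 mm wide along its y axis, walls 3 mm. The lid's pivot runs along y at 41 mm towards -x, on the side facing the robot, 64 mm above the table.
- tab (a point): Point on the upper face of the lid's rear tab, 36 mm from the lid's pivot. The tab is 42 mm long from the pivot and 40 mm wide, 5 mm thick; it is one piece with the white lid (80 x 72 mm) and sticks out over the box's -x side, towards the robot, sloping 35 degrees upwards when the lid is shut. Pressing it down tips the lid up about the pivot; at full opening it slopes 31 degrees downwards.
- lid (a joint): Lid angle in rad: 0 shut, 1.15 fully open (stop). Light friction holds it wherever it is left; the tab needs about 2 N.
- swivel (a joint): Turn of the pump cap and spout about the bottle's upright axis in rad, counter-clockwise from above; 0 when the spout points along the bottle's own front-to-back line away from the robot, range -2.6 to 2.6. Light friction (under 1 N at the spout) holds it wherever it is left.
- pump (a joint): Pump stroke in m: 0 up, 0.018 fully down. The spring needs 3 N to start and 8 N at the bottom, and lifts the cap again when it is let go.
- cup_rim (a point): Centre of the mouth of the loose white cup (no handle), 66 mm across and 90 mm tall, on the other side of the bottle from the box. Leave alone.
- water: Loose clear water bottle, 62 mm thick, 190 mm tall; origin at the centre of its underside. Leave alone.
- glasses_case: Loose black glasses case, 60 x 150 x 34 mm, long along y; origin at the centre of its underside. Leave alone.
- pill_box: Loose white flat pill box, 36 x 150 x 25 mm, long along y, lying beyond the bottle; origin at the centre of its underside. Leave alone.
Not all that is in view belongs to the job. There is more than one size of the part that bears box_mouth; the job needs the larger. Leave any pink look-alike of the part that bears cup_rim alone.

How it is judged:
By the outcome, as a careful person would: the job done as asked, in the order asked, and still so for the second after the job is handed in, with the robot touching nothing.
It also fails if it takes over 48 s, if anything falls off the work surface, if the arm or the gripper's body presses on something with over 40 N, if the wrist force passes 120 N, or if a joint passes its speed limit or range.

## Working session

There is one attempt and no reset: what is moved stays moved. The work goes in short steps, Python scripts to look and compute and a tool call to move; the robot and the scene stay as the last step left them, time stands still between calls to the robot, and variables do not carry over. Pictures are saved under pics/ and viewed, at most 10 in all, crops included, and the job is handed in when it is done.

Besides the shell and the picture viewer there is one more tool, called after "Request:" as name(argument=value, ...) on one line, values as JSON. drive_tool: Moves the arm, as the interface text tells. Its arguments: {"type":"object","properties":{"targets":{"type":"array","items":{"type":"array","items":{"type":"number"}}}},"required":["targets"]}

```bash
mkdir -p pics
python3 - <<'E'
from bench import arm
import cv2
for n in("side","top"):
    cv2.imwrite(f"pics/{n}0.png",arm.get_image(n)); print(n,arm.camera_params(n))
print(arm.camera_params("wrist")); print(arm.read_state())
E
```

```text
side {'fov_y': 52.195929417242155, 'cx': 317.12537343363636, 'cy': 199.76546025653323, 'D': array([-0.03147272,  0.        ,  0.        ,  0.        ,  0.        ]), 'rvec': array([ 0.83086702, -2.47087248,  1.2022867 ]), 'tvec': array([514.23475821, 293.99183277, 837.77602386])}
top {'fov_y': 48.819141243412254, 'cx': 326.8650120004044, 'cy': 195.23266668671386, 'D': array([-0.04551057,  0.        ,  0.        ,  0.        ,  0.        ]), 'rvec': array([ 2.1513592 , -2.18992647,  0.08270142]), 'tvec': array([  63.61467083,  617.74303871, 1356.26256569])}
{'fov_y': 70.50373649835498, 'cx': 316.2748933864748, 'cy': 194.73137861376847, 'D': array([-0.04703159,  0.        ,  0.        ,  0.        ,  0.        ]), 'tool_from_camera': array([[ 2.25459685e-04, -9.49657730e-01, -3.13289235e-01,
         8.01904795e+01],
       [ 9.99999904e-01,  3.31661423e-04, -2.85695008e-04,
         5.37736938e-01],
       [ 3.75218426e-04, -3.13289140e-01,  9.49657714e-01,
        -1.42541230e+02],
       [ 0.00000000e+00,  0.00000000e+00,  0.00000000e+00,
         1.00000000e+00]])}
{'clock': 0.1, 'joints': array([-8.67424723e-01,  3.85473644e-01,  6.76703161e-03, -4.41577683e-04,
       -1.19400223e+00, -2.58572859e-01]), 'joint_vel': array([ 0.00029799, -0.00249502,  0.00428224,  0.00165005,  0.00080828,
        0.00107967]), 'joint_efforts': array([-2.79477426e-04, -3.93320560e+01,  1.88929421e+01,  4.19794455e+00,
       -2.60881628e-03, -1.24460527e-06]), 'position': array([ 268.7000953 , -563.71397534,  230.3354066 ]), 'ee_rot': array([-2.20491000e-01,  9.75388519e-01,  9.42708895e-04, -2.60464436e-04]), 'contact_force': array([ 0.60937941, -0.17234299, -0.26906846]), 'wrist_torque': array([-0.01267705, -0.01203559, -0.0157691 ]), 'grasp_force': 0.0, 'gripper_width': 85.60361907787669}
```

View pics/top0.png

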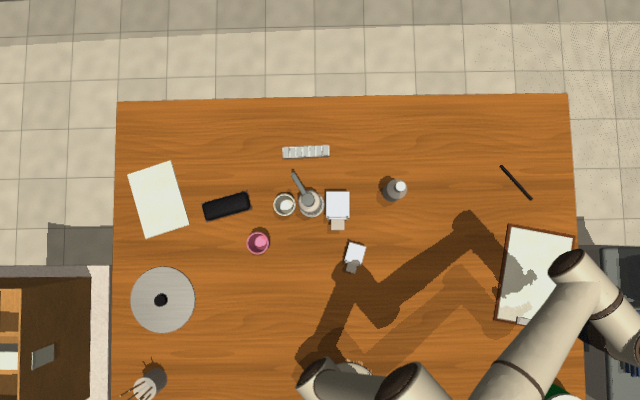

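View pics/side0.png

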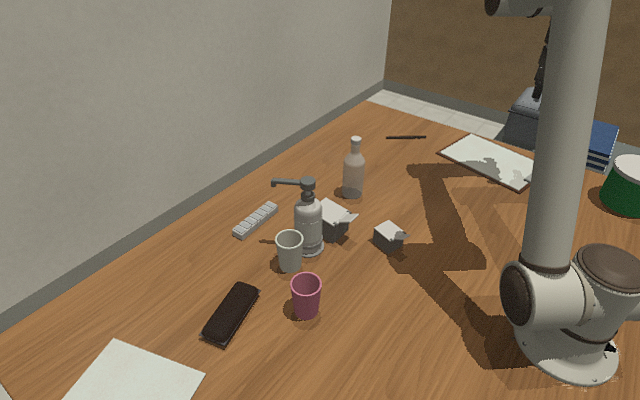

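The top view shows the larger box at (337,205) with its tab at (338,224), to the right of the bottle, whose cap is at about (307,196). The spout tip is at (294,171), the white cup at (285,204), the pill box at (306,152), the glasses case at (226,206) and the water bottle at (393,188).

Possible look-alikes:
- **Box:** (337,205) is large and (355,255) is small. I choose the large one, next to the bottle.
- **Cup:** the white one is at (285,204) and the pink one at (258,243).
- **Bottle:** the pump bottle is at (310,200) and the water bottle at (393,188).

I'll check this choice in one close crop.

Run:
```python
import cv2,numpy as np
t=cv2.imread("pics/top0.png")[140:250,265:375]; s=cv2.imread("pics/side0.png")[160:270,260:370]
f=lambda a:cv2.resize(a,(400,400),interpolation=cv2.INTER_CUBIC)
cv2.imwrite("pics/crop0.png",np.hstack([f(t),f(s)]))
```

```text
(no output)
```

View pics/crop0.png

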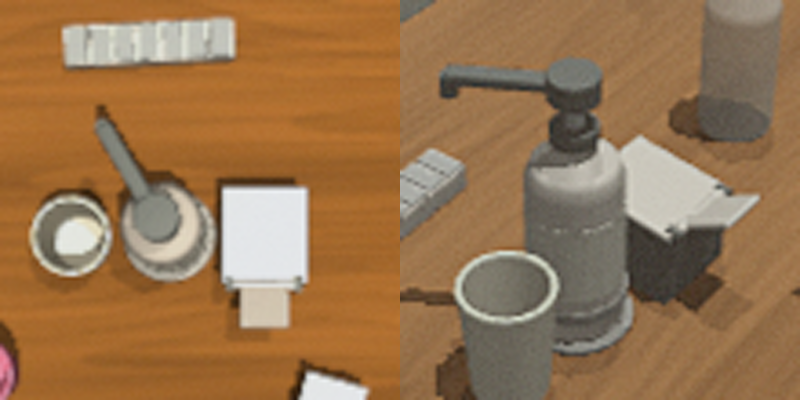

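```bash
cat > h.py <<'E'
from bench import arm
import cv2,numpy as np
from scipy.spatial.transform import Rotation as R
def cam(n,st=None):
    p=arm.camera_params(n); f=200/np.tan(np.radians(p["fov_y"]/2))
    K=np.array([[f,0,p["cx"]],[0,f,p["cy"]],[0,0,1]])
    if n=="wrist":
        T=np.eye(4);T[:3,:3]=R.from_quat(st["ee_rot"]).as_matrix();T[:3,3]=st["position"]
        M=np.linalg.inv(T@p["tool_from_camera"])
    else:
        M=np.eye(4);M[:3,:3]=cv2.Rodrigues(p["rvec"])[0];M[:3,3]=p["tvec"]
    return K,p["D"],M[:3]
def nrm(c,px): return cv2.undistortPoints(np.float64([[px]]),c[0],c[1])[0,0]
def tri(c1,p1,c2,p2):
    X=cv2.triangulatePoints(c1[2],c2[2],nrm(c1,p1),nrm(c2,p2)).ravel();return X[:3]/X[3]
def atz(c,px,z):
    d=c[2][:,:3].T@np.append(nrm(c,px),1);o=-c[2][:,:3].T@c[2][:,3];return o+d*(z-o[2])/d[2]
def proj(c,X): return cv2.projectPoints(np.float64([X]),cv2.Rodrigues(c[2][:,:3])[0],c[2][:,3],c[0],c[1])[0].ravel()
E
python3 - <<'E'
from h import *
np.set_printoptions(precision=1,suppress=True)
t,s=cam("top"),cam("side")
k=110/400
T=lambda x,y:(265+(x+.5)*k-.5,140+(y+.5)*k-.5)
S=lambda x,y:(260+(x-400+.5)*k-.5,160+(y+.5)*k-.5)
for n,a,b in [("cap",(156,212),(575,71)),("outlet",(102,122),(449,95)),("lid far L",(222,186),(642,138)),("lid nearR",(306,282),(729,190)),("lid nearL",(224,281),(668,239)),("tabR",(289,327),(757,197)),("tabL",(240,327),(722,227))]:
    print(n,tri(t,T(*a),s,S(*b)))
for n,a,z in [("cap",(156,212),210),("bar tip",(100,119),206),("FL",(222,186),66),("FR",(306,187),66),("NL",(223,281),66),("NR",(307,283),66),("tabL",(240,327),88),("tabR",(289,327),88)]: print(n,atz(t,T(*a),z))
for n,b,z in [("cap",(575,71),210),("outlet",(449,95),186)]: print(n,atz(s,S(*b),z))
E
```

```text
cap [595.5 102.9 212. ]
outlet [666.8 144.1 185.9]
lid far L [607.5  44.7 121.4]
lid nearR [547.1 -13.5  63.1]
lid nearL [550.2  55.8  63.4]
tabR [511.7   3.3  85.7]
tabL [512.9  43.9  85.9]
cap [596.2 103.4 210. ]
bar tip [667.9 145.1 206. ]
FL [629.1  55.6  66. ]
FR [626.9 -15.   66. ]
NL [549.3  56.1  66. ]
NR [546.4 -14.1  66. ]
tabL [510.5  42.5  88. ]
tabR [509.8   2.3  88. ]
cap [596.6 100.3 210. ]
outlet [664.9 143.3 186. ]
```

The choice is confirmed. The crop shows the large box directly right of the pump bottle, with its tab facing the robot. The cap centre is at top px (308,198) and the outlet at side px (273,186).

I measured:
- **Bottle axis:** (596,102).
- **Spout:** pointing at about 31°.
- **Box centre:** about (588,20).
- **Tab edge:** x≈511, z≈86.

Next I move above the tab with the fingers shut.

Request:
drive_tool(targets=[[1,-40,36,0,5],[1,-80,72,5,10],[1,-120,109,10,15],[1,-160,145,15,20],[1,-200,181,20,25.5],[1,-240,218,25,25.5],[1,-280,254,30,25.5],[1,-320,290,35,25.5],[1,-360,327,40,25.5],[1,-400,363,45,25.5],[1,-440,399,50,25.5],[1,-469,425,55,25.5]])

```text
clock: 1.3
position: [496.1, -9.2, 180.0]
ee_rot: [-0.0, 1.0, 0.0, 0.0]
contact_force: [0.7, -1.4, 0.9]
gripper_width: -0.2
grasp_force: 0.0
```

Request:
drive_tool(targets=[[1,0,0,0,0],[1,0,0,0,0]])

```text
clock: 1.5
position: [495.7, -10.2, 179.5]
ee_rot: [-0.001, 1.0, -0.0, -0.001]
contact_force: [0.1, 0.5, 0.1]
gripper_width: -0.5
grasp_force: 0.0
```

Run:
```python
from h import *
import pickle
s=arm.read_state(); im=arm.get_image("wrist"); cv2.imwrite("pics/w1.png",im); print(s["position"],s["joints"],s["contact_force"])
pickle.dump(s,open("w1.pkl","wb"))
c=cam("wrist",s)
for n,X in dict(tabL=(512,43,86),tabR=(512,3,86),NL=(549,56,64),NR=(547,-14,64),cap=(596,102,210),pressinner=(520,22,82)).items(): print(n,proj(c,X).round())
```

```text
[495.69683222 -10.24844724 179.46774702] [ 3.07348149e-01  2.13926717e-01 -3.78204416e-01 -2.73275547e-04
 -9.80430249e-01 -1.87592022e+00] [0.06423533 0.45040623 0.13927389]
tabL [375. 215.]
tabR [330. 215.]
NL [381. 240.]
NR [312. 239.]
cap [499. 419.]
pressinner [351. 221.]
```

View pics/w1.png

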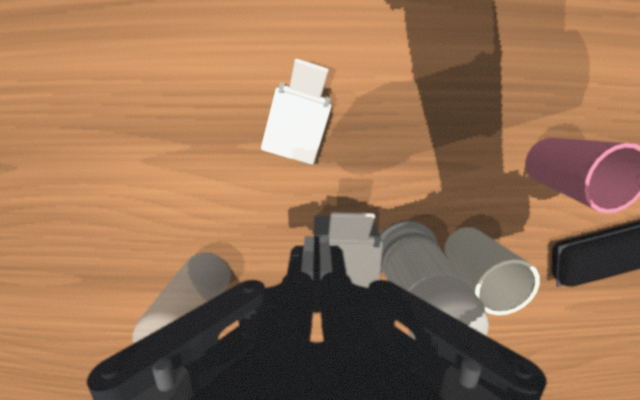

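The wrist view shows the big box's tab at (330–375, 213–240), where my measured position projects. The bottle, cup and pink cup are clear to the right, and the small box is at (297,125). Next I press the tab down.

Request:
drive_tool(targets=[[1,-13,32,20,0],[1,-13,32,50,0],[1,-13,32,80,0],[1,-13,32,88,0],[1,-13,32,93,0],[1,-13,32,98,0],[1,-13,32,103,0],[1,-13,32,108,0],[1,-13,32,113,0],[1,-13,32,118,0],[1,-13,32,122,0],[1,-13,32,126,0]])

```text
clock: 2.75
position: [509.9, 21.0, 54.2]
ee_rot: [-0.0, 1.0, 0.0, 0.001]
contact_force: [-0.3, -0.6, 1.9]
gripper_width: 0.3
grasp_force: 0.8
```

Request:
drive_tool(targets=[[1,0,0,2,0],[1,0,0,4,0],[1,0,0,5,0],[1,0,0,6,0],[1,0,0,6,0]])

```text
clock: 3.25
position: [509.0, 20.7, 48.5]
ee_rot: [0.0, 1.0, 0.0, 0.0]
contact_force: [-0.7, 0.7, 3.5]
gripper_width: 0.3
grasp_force: 1.6
```

Request:
drive_tool(targets=[[1,0,0,1,0],[1,0,0,2,0],[1,0,0,2,0]])

```text
clock: 3.55
position: [509.2, 20.7, 48.0]
ee_rot: [-0.0, 1.0, -0.0, 0.0]
contact_force: [-3.7, 0.5, 14.2]
gripper_width: 0.3
grasp_force: 7.4
```

The force jump to 14 N shows the lid is at its stop. Now I lift off, then travel high to the left side of the spout while rolling.

Request:
drive_tool(targets=[[1,0,0,-20,0],[1,0,0,-60,0],[1,0,0,-105,0],[1,0,0,-150,-8],[1,0,0,-194,-16],[1,-25,28,-204,-24],[1,-50,56,-204,-32],[1,-75,84,-204,-40],[1,-100,112,-204,-48],[1,-125,139,-204,-56],[1,-125,139,-204,-64],[1,-125,139,-204,-72]])

```text
clock: 4.75
position: [633.9, 160.6, 248.1]
ee_rot: [-0.59, 0.807, 0.001, -0.001]
contact_force: [0.3, -0.3, -0.5]
gripper_width: -0.2
grasp_force: 0.0
```

Request:
drive_tool(targets=[[1,0,0,0,-8],[1,0,0,0,-16],[1,0,0,0,-24],[1,0,0,0,-32],[1,0,0,0,-40],[1,0,0,0,-48.5],[1,0,0,0,-48.5]])

```text
clock: 5.45
position: [633.5, 159.6, 249.3]
ee_rot: [0.868, -0.496, -0.001, 0.001]
contact_force: [-0.1, 0.4, -0.6]
gripper_width: -0.3
grasp_force: 0.0
```

Run:
```python
from h import *
im=arm.get_image("top"); sd=arm.get_image("side"); s=arm.read_state()
f=lambda a:cv2.resize(a,(400,400),interpolation=cv2.INTER_CUBIC)
cv2.imwrite("pics/c2.png",np.hstack([f(im[140:250,265:375]),f(sd[160:270,260:370])]))
print(s["position"],s["joints"].round(2),R.from_quat(s["ee_rot"]).as_matrix()[:,0])
```

```text
[633.66865261 159.56259298 249.60214956] [ 0.49  0.42  0.11 -0.   -1.26  0.04] [ 5.04559390e-01 -8.63376933e-01 -3.05959883e-04]
```

View pics/c2.png

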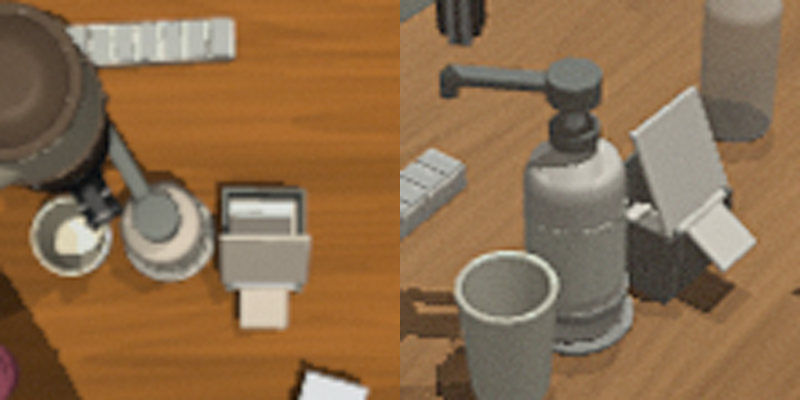

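The lid is fully open, with the box interior visible at crop (262,212), and the spout is unchanged. Next I lower beside the bar and work out the arc rows.

Request:
drive_tool(targets=[[1,0,0,20,0],[1,0,0,40,0],[1,0,0,55,0],[1,0,0,60,0],[1,0,0,60,0]])

```text
clock: 6.05
position: [633.6, 159.5, 189.4]
ee_rot: [0.868, -0.497, -0.0, 0.001]
contact_force: [0.8, -0.2, 0.3]
gripper_width: -0.2
grasp_force: 0.0
```

```bash
cat > arc.py <<'E'
from h import *
def arc(th0,ths,d=18,r=62,A=(596,102.5)):
    s=arm.read_state(); M=R.from_quat(s["ee_rot"]).as_matrix(); p=s["position"]; print(p.round(1),s["joints"].round(2))
    psi=np.degrees(np.arctan2(M[1,0],M[0,0]))
    for t in ths:
        a=np.radians(t);u=np.array([np.cos(a),np.sin(a)]);n=np.array([-u[1],u[0]])
        X=np.append(np.array(A)+r*u+d*n,p[2]); q=M.T@(X-p)
        print([1,*q[:2].round().astype(int).tolist(),0,round(float((psi-(t-90)+180)%360-180),1)])
E
python3 -c "
from arc import *
arc(0,[32]+list(range(30,-26,-5)))"
```

```text
[633.6 159.5 189.4] [ 0.49  0.46  0.02  0.   -1.13  0.04]
[1, 10, 0, 0, -1.6]
[1, 13, -1, 0, 0.4]
[1, 18, -2, 0, 5.4]
[1, 24, -3, 0, 10.4]
[1, 29, -3, 0, 15.4]
[1, 35, -3, 0, 20.4]
[1, 40, -2, 0, 25.4]
[1, 46, -1, 0, 30.4]
[1, 51, 0, 0, 35.4]
[1, 57, 2, 0, 40.4]
[1, 62, 5, 0, 45.4]
[1, 66, 8, 0, 50.4]
[1, 71, 11, 0, 55.4]
```

Request:
drive_tool(targets=[[1,8,0,0,0],[1,13,-1,0,0.4],[1,18,-2,0,5.4],[1,24,-3,0,10.4],[1,29,-3,0,15.4],[1,35,-3,0,20.4],[1,40,-2,0,25.4],[1,46,-1,0,30.4],[1,51,0,0,35.4],[1,57,2,0,40.4],[1,62,5,0,45.4],[1,66,8,0,50.4]])

```text
clock: 7.25
position: [661.8, 98.4, 191.3]
ee_rot: [-0.572, 0.82, -0.0, 0.002]
contact_force: [1.3, 0.9, 0.2]
gripper_width: 0.3
grasp_force: 0.5
```

```bash
python3 -c "
from arc import *
arc(0,list(range(-25,-81,-5)))"
```

```text
[661.8  98.4 191.3] [ 0.39  0.48  0.07  0.   -1.15 -0.74]
[1, 6, 0, 0, 4.8]
[1, 12, -1, 0, 9.8]
[1, 17, -1, 0, 14.8]
[1, 23, -1, 0, 19.8]
[1, 29, -1, 0, 24.8]
[1, 34, 0, 0, 29.8]
[1, 39, 2, 0, 34.8]
[1, 45, 4, 0, 39.8]
[1, 50, 6, 0, 44.8]
[1, 55, 9, 0, 49.8]
[1, 59, 13, 0, 54.8]
[1, 63, 16, 0, 59.8]
```

Request:
drive_tool(targets=[[1,6,0,0,4.8],[1,12,-1,0,9.8],[1,17,-1,0,14.8],[1,23,-1,0,19.8],[1,29,-1,0,24.8],[1,34,0,0,29.8],[1,39,2,0,34.8],[1,45,4,0,39.8],[1,50,6,0,44.8],[1,55,9,0,49.8],[1,59,13,0,54.8],[1,63,16,0,59.8]])

```text
clock: 8.45
position: [625.0, 44.5, 191.4]
ee_rot: [-0.087, 0.996, 0.0, 0.002]
contact_force: [0.2, -0.0, 0.1]
gripper_width: 0.1
grasp_force: 0.5
```

```bash
python3 -c "
from arc import *
arc(0,[-84,-88,-92,-94,-96])
s=arm.read_state(); print(s['contact_force'],s['ee_rot'])
im=arm.get_image('top'); sd=arm.get_image('side')
f=lambda a:cv2.resize(a,(400,400),interpolation=cv2.INTER_CUBIC)
cv2.imwrite('pics/c3.png',np.hstack([f(im[140:250,265:375]),f(sd[160:270,260:370])]))
"
```

```text
[625.   44.5 191.4] [ 0.33  0.41 -0.05  0.   -1.1  -1.73]
[1, 5, -1, 0, 4.0]
[1, 9, -2, 0, 8.0]
[1, 14, -2, 0, 12.0]
[1, 16, -2, 0, 14.0]
[1, 18, -2, 0, 16.0]
[ 0.23985119 -0.01277702  0.12819066] [-8.73244699e-02  9.96178596e-01  1.94654903e-04  1.61346268e-03]
```

View pics/c3.png

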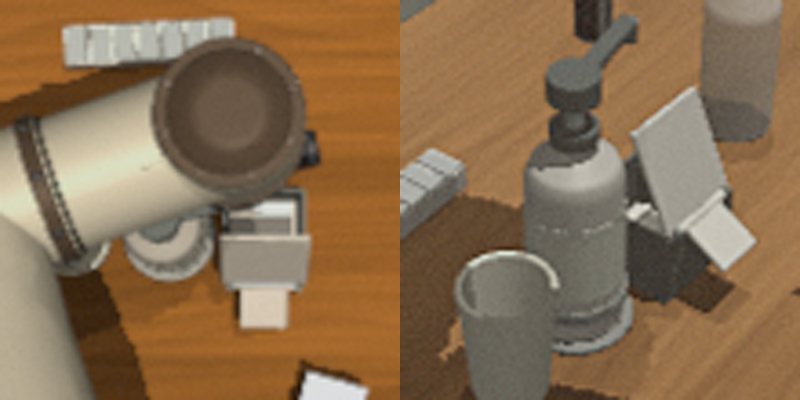

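The spout is following: its tip is at side crop (630,22), and the lid is still open. I continue to about -92° and then measure.

Request:
drive_tool(targets=[[1,5,-1,0,4],[1,9,-2,0,8],[1,12,-2,0,10],[1,14,-2,0,12],[1,14,-2,0,12]])

```text
clock: 9.05
position: [611.2, 40.2, 190.9]
ee_rot: [0.014, 1.0, 0.0, 0.001]
contact_force: [0.5, -0.1, -0.4]
gripper_width: -0.3
grasp_force: 0.2
```

```bash
python3 -c "
from arc import *
arc(0,[-94,-96,-98])
sd=arm.get_image('side')
cv2.imwrite('pics/c4.png',cv2.resize(sd[150:230,290:370],(800,800)[:1]*2,interpolation=cv2.INTER_CUBIC)[:600])
c=cam('side');A=np.array([596,102.5])
for t in (-86,-90,-92,-94,-96,-98):
    u=np.array([np.cos(np.radians(t)),np.sin(np.radians(t))]); n=np.array([-u[1],u[0]])
    f=lambda r,o,z:((proj(c,[*(A+r*u+o*n),z])-[290,150]+.5)*10-.5).round()
    print(t,f(0,0,210),f(80,0,186),f(86,7,206),f(86,-7,206),f(30,7,206),f(30,-7,206))
"
```

```text
[611.2  40.2 190.9] [ 0.33  0.39 -0.08  0.   -1.09 -1.93]
[1, 2, -1, 0, 2.4]
[1, 4, -1, 0, 4.4]
[1, 6, -2, 0, 6.4]
-86 [178. 302.] [364. 223.] [354. 133.] [403. 151.] [226. 243.] [276. 263.]
-90 [178. 302.] [383. 230.] [376. 140.] [423. 160.] [234. 245.] [283. 267.]
-92 [178. 302.] [392. 234.] [386. 144.] [433. 165.] [239. 247.] [286. 269.]
-94 [178. 302.] [401. 239.] [397. 148.] [442. 170.] [243. 248.] [288. 271.]
-96 [178. 302.] [410. 243.] [407. 153.] [451. 175.] [247. 249.] [291. 273.]
-98 [178. 302.] [418. 248.] [417. 157.] [460. 180.] [251. 250.] [294. 275.]
```

View pics/c4.png

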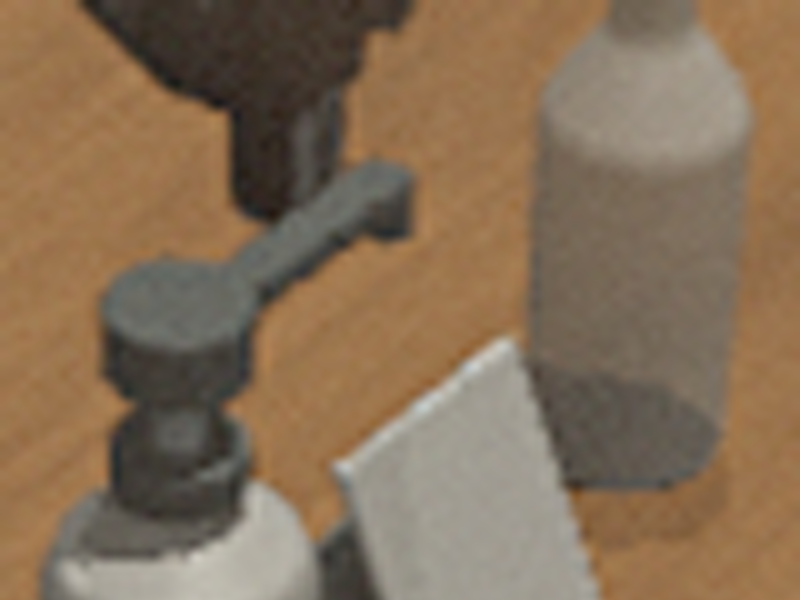

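The outlet tip at crop (392,236) puts the spout at about -91.5°. The goal is -95.6°, so I push about 4° more.

Request:
drive_tool(targets=[[1,2,-1,0,2],[1,4,-1,0,4],[1,4.6,-1,0,4.6],[1,4.6,-1,0,4.6]])

```text
clock: 9.5
position: [606.3, 39.6, 190.4]
ee_rot: [0.054, 0.999, 0.0, 0.0]
contact_force: [1.3, -0.2, 0.3]
gripper_width: -0.0
grasp_force: 0.4
```

Request:
drive_tool(targets=[[1,-4,0,0,0],[1,-15,0,0,0],[1,-30,0,-20,0],[1,-30,0,-60,0],[1,-60,40,-100,0],[1,-90,80,-100,0],[1,-120,120,-100,0]])

```text
clock: 10.2
position: [732.8, 137.9, 293.2]
ee_rot: [0.055, 0.998, 0.001, 0.003]
contact_force: [0.6, 0.2, -0.2]
gripper_width: -0.3
grasp_force: 0.0
```

```bash
python3 -c "
from arc import *
s=arm.read_state(); print(s['position'],s['ee_rot'],s['joints'])
sd=arm.get_image('side'); im=arm.get_image('top')
f=lambda a:cv2.resize(a,(400,400),interpolation=cv2.INTER_CUBIC)
cv2.imwrite('pics/c5.png',np.hstack([f(im[165:235,295:365]),f(sd[160:230,295:365])]))
c=cam('side');t=cam('top');k=400/70;A=np.array([596,102.5])
for a in (-92,-94,-96,-98):
    u=np.array([np.cos(np.radians(a)),np.sin(np.radians(a))])
    print(a,((proj(c,[*(A+80*u),186])-[295,160]+.5)*k+[399.5,-.5]).round(),((proj(t,[*(A+80*u),206])-[295,165]+.5)*k-.5).round())
for n,X in dict(cap=(596,102.5,210),box=(588,20.5,60)).items(): print(n,((proj(t,X)-[295,165]+.5)*k-.5).round())
"
```

```text
[732.7590261  137.89005235 293.22684446] [5.53589385e-02 9.98462718e-01 9.86412541e-04 2.57220411e-03] [ 4.02203386e-01  5.74782833e-01  4.70553155e-01  5.05918692e-04
 -1.46107994e+00 -2.08382866e+00]
-92 [595.  77.] [244. 194.]
-94 [600.  79.] [243. 200.]
-96 [605.  82.] [243. 206.]
-98 [610.  84.] [242. 212.]
cap [ 76. 191.]
box [245. 226.]
```

View pics/c5.png

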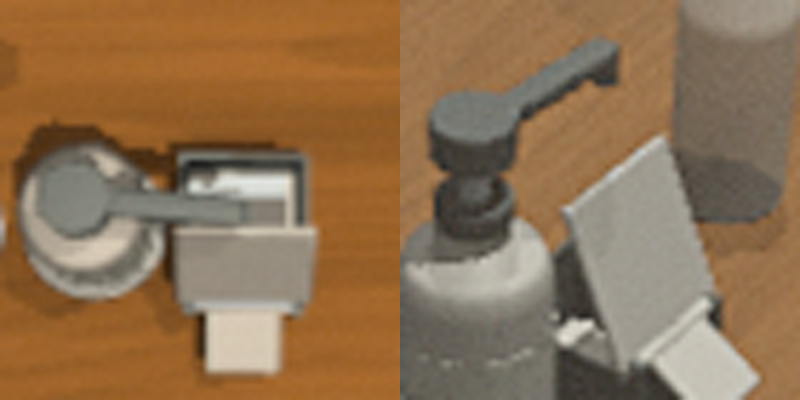

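The top crop shows the spout tip at (240,211), over the open box, whose centre projects to (245,226) at rim height. In the side crop the nib is at (606,82), which gives a spout angle of about -95.5° and puts the outlet within about 3 mm of the box centre. The lid is open. Next I move above the cap.

Request:
drive_tool(targets=[[1,40,-15,0,0],[1,80,-30,0,0],[1,115,-44,10,0],[1,134,-51,30,0],[1,134,-51,55,0],[1,134,-51,66,0],[1,134,-51,66,0]])

```text
clock: 11.0
position: [591.4, 100.9, 222.0]
ee_rot: [0.055, 0.998, -0.001, -0.002]
contact_force: [0.1, 0.1, -0.1]
gripper_width: -0.6
grasp_force: 0.0
```

```bash
python3 -c "
from arc import *
s=arm.read_state(); print(s['position'])
sd=arm.get_image('side'); w=arm.get_image('wrist')
cv2.imwrite('pics/c6.png',np.hstack([cv2.resize(sd[150:220,275:345],(400,400),interpolation=cv2.INTER_CUBIC),cv2.resize(w[180:380,220:420],(400,400))]))
"
```

```text
[591.39545    100.92139672 222.02731148]
```

View pics/c6.png

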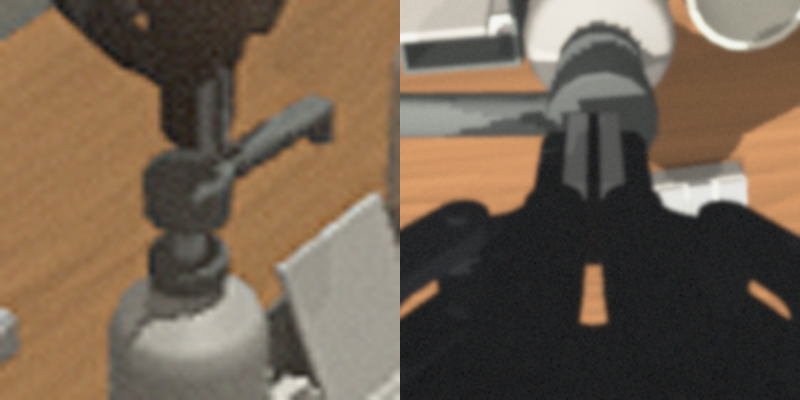

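In the wrist half the finger tips are at (595,130), close above the cap, which spans x 550–655. That is centred to within about 2 mm, so I press slowly.

Request:
drive_tool(targets=[[1,-2,1,3,0],[1,-2,1,7,0],[1,-2,1,10,0],[1,-2,1,13,0],[1,-2,1,16,0],[1,-2,1,19,0],[1,-2,1,22,0],[1,-2,1,24,0],[1,-2,1,26,0],[1,-2,1,27,0],[1,-2,1,27,0]])

```text
clock: 12.2
position: [594.1, 102.1, 197.6]
ee_rot: [0.055, 0.998, 0.0, 0.0]
contact_force: [-1.9, 0.3, 5.7]
gripper_width: -0.1
grasp_force: 3.1
```

Request:
drive_tool(targets=[[1,0,0,1,0],[1,0,0,2,0],[1,0,0,2,0]])

```text
clock: 12.5
position: [594.1, 102.1, 195.8]
ee_rot: [0.055, 0.998, 0.0, 0.001]
contact_force: [-1.6, -0.1, 6.9]
gripper_width: -0.1
grasp_force: 3.4
```

Request:
drive_tool(targets=[[1,0,0,1,0],[1,0,0,2,0],[1,0,0,2,0]])

```text
clock: 12.8
position: [594.1, 102.1, 193.9]
ee_rot: [0.055, 0.998, 0.0, 0.001]
contact_force: [-2.6, -0.4, 8.0]
gripper_width: 0.3
grasp_force: 3.6
```

Request:
drive_tool(targets=[[1,0,0,1,0],[1,0,0,2,0],[1,0,0,2,0]])

```text
clock: 13.1
position: [594.1, 102.1, 192.2]
ee_rot: [0.055, 0.998, 0.0, 0.001]
contact_force: [-3.1, -0.7, 7.0]
gripper_width: 0.1
grasp_force: 3.9
```

Request:
drive_tool(targets=[[1,0,0,1,0],[1,0,0,1.5,0],[1,0,0,1.5,0]])

```text
clock: 13.4
position: [594.2, 102.1, 192.0]
ee_rot: [0.055, 0.999, 0.0, 0.001]
contact_force: [-4.5, -0.4, 13.4]
gripper_width: 0.1
grasp_force: 6.1
```

The force is now above the spring's 8 N with no further travel, so the pump is at the bottom. I lift straight up and back away.

Request:
drive_tool(targets=[[1,0,0,-3,0],[1,0,0,-7,0],[1,0,0,-12,0],[1,0,0,-17,0],[1,0,0,-22,0],[1,0,0,-40,0],[1,0,0,-70,0],[1,0,0,-100,0],[1,-40,20,-110,0],[1,-80,40,-110,0],[1,-120,60,-110,0],[1,-140,60,-110,0]])

```text
clock: 14.6
position: [741.8, 148.4, 295.4]
ee_rot: [0.054, 0.999, -0.0, -0.002]
contact_force: [0.2, 0.4, -0.6]
gripper_width: -0.4
grasp_force: 0.0
```

```bash
python3 -c "
from arc import *
s=arm.read_state(); print(s['position'],s['contact_force'])
sd=arm.get_image('side'); im=arm.get_image('top')
f=lambda a:cv2.resize(a,(400,400),interpolation=cv2.INTER_CUBIC)
cv2.imwrite('pics/c7.png',np.hstack([f(im[165:235,295:365]),f(sd[160:230,295:365])]))
"
```

```text
[741.77255174 148.42616684 295.41189597] [ 0.17679945  0.40172868 -0.58847629]
```

View pics/c7.png

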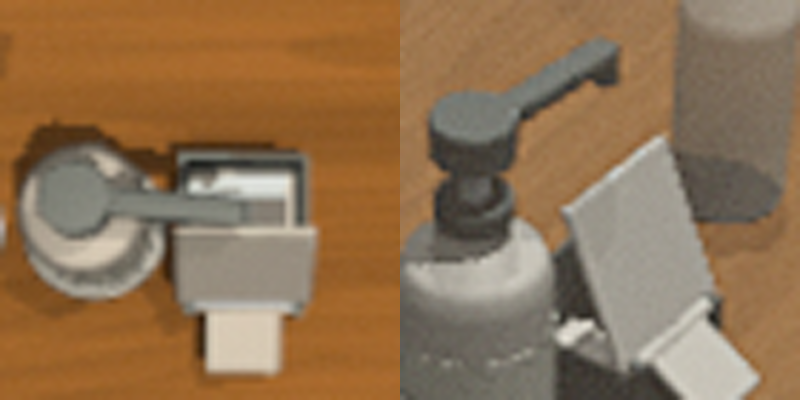

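The picture matches the one before the press: the cap is back up at (470,110), the spout tip is over the box at (240,211), and the lid is open. The arm is clear of everything, so I hand the job in.

```bash
python3 -c "
from bench import arm
print(arm.job_done())"
```

```text
the job is handed in; nothing more can be done
None
```

I handed the job in at about 14.7 s: the lid is fully open, the spout outlet sits within about 3 mm of the box centre by my camera measurements, and the pump was pressed to the bottom once and came fully back up.

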